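Cull the odd columns from the batch

ROBOT

A 6-joint arm with a two-finger parallel gripper is mounted at the origin on the work surface. World frame = base frame: x ahead of the robot, y to its left, z up, the work surface at z = 0. Lengths are in m, angles in rad, forces in N, time in s.
With the tool pointing down it reaches from about 0.35 to 0.725 m from the base axis. Payload 4.3 kg.
Tool frame: the origin (TCP) lies on the centre line of the jaws, within the pads' length; the fingertips stand 8 mm ahead of it and the grasp point (between the pads) lies 11 mm behind it; z points along the fingers, y is the line along which they close (so a half turn about z gives the same grasp; the last joint's range is limited). The gripper opens to 85 mm and grips with 20 to 120 N. Pads are 22 mm wide; open, the fingers measure 114 mm over their backs; the gripper's body (76 mm by 85 mm) begins 54 mm behind the grasp point. The pads swing forward as they close: fully open they stand 13 mm farther back than shut.
Start: joints at [1.226, 0.377, 0.081, 1.274, 0, 1.46], TCP at [0.134, 0.559, 0.239] pointing down, gripper open.
Joint ranges: [-2.72, 2.72], [-0.84, 1.66], [-1.02, 1.22], [-1.77, 2.12], [-1.37, 1.28], [-3.14, 3.14]. Speed limits (rad/s): [2.57, 2.57, 3.14, 3.14, 3.14, 3.14].

INTERFACE

Orientations are given as a unit quaternion [x, y, z, w].
In Python, from plant import manip gives the robot as it stands. The module is installed in compiled form; this text tells all that it offers.
- The arm moves only by the tool carry_out, never from a script. Its argument "motion" is a list of rows, each a list of 3 entries, a list of its own where there are three numbers: the turn, a rotation vector about the tool's x, y, z in units of 60 degrees (1.0 is 60 degrees), then the shift along the tool's x, y, z in units of 0.12 m (1.0 is 0.12 m), then the opening, from 0 (shut) to 1 (fully open). A call has 1 to 20 rows; each row shifts and turns the commanded pose from where the row before left it, along the tool's axes as they then stand; what a row does not reach is not made up. A row lasts 1/10 s, in which the tool goes at most 50 mm and 8.59 degrees, less where a joint would pass 70% of its speed; a pose out of reach is approached as far as the arm can. A call with a number of a shift or a turn outside -1 to 1 is refused whole. A call with a gripper value outside its range is refused whole. The fingers move at their own pace and stop on an object; "force" is the grip in N (left out, the last holds). Time passes only in rows, so rows that do not move let the fingers close. It gives the time, the measured TCP pose, the force and the opening at its end, in the units of the state.
- manip.sense(): the state, without advancing time (a new reading comes with each control period).
- manip.grab_frame(name): name is "scene" or "top"; returns a dict with "pixels" (480x640x3 uint8, red, green, blue), "range_z" (480x640 float32, m along the optical axis (not along the pixel's ray), 0 where there is no reading), "mtx" (3x3 intrinsics, pixels), "k1" (the pictures are not rectified: a ray, as slopes to the right and down, at radius r is drawn at 1 + k1 r^2 times it, then the intrinsics apply), "rvec" (rotation vector, rad) and "tvec" (3), from world to camera coordinates, as OpenCV has them. Camera axes: x right, y down, z forward; pixel columns grow to the right and rows downward; lengths in m; the calibration is good to about 2 mm. A picture is of the moment at which its call begins.
- manip.sign_off(): hands the job in, once; it reports no verdict.
The state is a dict: "time": time; "q": joint angles; "joint_vel": joint speeds; "effort": joint torques, N m; "tool_pos": TCP position; "eef_rot": TCP orientation; "force": force on the tool from outside, world axes, zero at the start; "torque": the same for the moment, N m; "width": finger opening in m.
Only numpy, scipy, OpenCV 4.12 (cv2) and the standard library are available. Lean on these libraries where they do the work, as an engineer would, in place of code of your own. Each camera call takes 0.05 s, during which the arm holds its last target. There are 200 camera calls.

TASK

Of the six steel chromatography columns on the black mat, two do not belong: one is clearly shorter than the rest, and one has lost the hexagonal fitting from one of its ends. Put these two into the empty steel tray beside the mat so that each lies flat on the tray's floor, setting them down gently rather than dropping them. Leave the four good columns, the cap and the vial on the mat where they are.

Things in the scene. Friction and masses are not known exactly. Their poses are not given: they have to be found in the camera images.
- column_1: one of the four good columns: steel chromatography column lying on the mat: a round tube 12.7 mm in diameter with a hexagonal end fitting (22 mm across flats, 20 mm long) on each end, 110 mm long overall, 70 mm of bare tube between the fittings, about 150 g; origin on the tube's axis at mid-length (11 mm above what it lies on), x along the tube
- column_2: one of the four good columns: steel chromatography column lying on the mat: a round tube 12.7 mm in diameter with a hexagonal end fitting (22 mm across flats, 20 mm long) on each end, 110 mm long overall, 70 mm of bare tube between the fittings, about 150 g; origin on the tube's axis at mid-length (11 mm above what it lies on), x along the tube
- column_3: one of the four good columns: steel chromatography column lying on the mat: a round tube 12.7 mm in diameter with a hexagonal end fitting (22 mm across flats, 20 mm long) on each end, 110 mm long overall, 70 mm of bare tube between the fittings, about 150 g; origin on the tube's axis at mid-length (11 mm above what it lies on), x along the tube
- column_4: one of the four good columns: steel chromatography column lying on the mat: a round tube 12.7 mm in diameter with a hexagonal end fitting (22 mm across flats, 20 mm long) on each end, 110 mm long overall, 70 mm of bare tube between the fittings, about 150 g; origin on the tube's axis at mid-length (11 mm above what it lies on), x along the tube
- column_short: the column that is too short: steel chromatography column lying on the mat: a round tube 12.7 mm in diameter with a hexagonal end fitting (22 mm across flats, 20 mm long) on each end, 74 mm long overall, 34 mm of bare tube between the fittings, about 110 g; origin on the tube's axis at mid-length (11 mm above what it lies on), x along the tube
- column_bare: the column missing a fitting: tube of 12.7 mm, 108 mm long, with one hexagonal fitting (22 mm across flats, 20 mm long) on its -x end only, so it slopes 3 degrees down to the bare +x end; about 120 g, balances 15 mm from mid-length towards the fitting; origin on the tube's axis at mid-length (9 mm up), x along it to the bare end; fitting's inner face at x = -34 mm
- tray: fixed open stainless tray for rejects, 190 mm (x) by 160 mm (y) outside, 25 mm high, walls 4 mm; origin at the centre of its underside; it stands to the left or to the right of the mat
- tray_in (a point): centre of the tray's inner floor, which measures 182 mm (x) by 152 mm (y); axes as the tray's; the rim is about 20 mm above it
- mat: fixed thin black rubber mat, 300 mm (x) by 450 mm (y), 3 mm thick, on which the columns lie; origin at the centre of its underside
- cap: white plastic screw cap among the columns, 22 mm in diameter, 12 mm high; origin at the centre of its underside
- vial: small amber glass vial standing among the columns, 22 mm in diameter, 45 mm high; origin at the centre of its underside
- rack: fixed white vial rack, 150 mm (x) by 100 mm (y), with short amber vials up to 55 mm high; origin at the centre of its underside; it stands on the other side of the mat from the tray
There are look-alikes about, which are no part of the job. Leave any blue or pink look-alike of the column_bare alone.

How it is judged:
By the outcome, as a careful person would: the job done as asked, in the order asked, and still so for the second after the job is handed in, with the robot touching nothing.
It also fails if it takes over 62 s, if anything falls off the work surface, if the arm or the gripper's body presses on something with over 40 N, if the wrist force passes 120 N, or if a joint passes its speed limit or range.

## Working session

There is one attempt and no reset: what is moved stays moved. The work goes in short steps, Python scripts to look and compute and a tool call to move; the robot and the scene stay as the last step left them, time stands still between calls to the robot, and variables do not carry over. Pictures are saved under pics/ and viewed, on a budget of 10 in all, crops included, one or two more only if the job needs it, and the job is handed in when it is done.

Besides the shell and the picture viewer there is one more tool, called after "Call:" as name([rows], argument=value, ...), one row to a line, values as JSON. carry_out: Moves the arm, as the interface text tells. Shifts and turns lie within -1 to 1; 1 stands for 0.12 m of shift or 60 degrees of turn. Its arguments: {"type":"object","properties":{"motion":{"type":"array","items":{"type":"array"}},"force":{"type":"number"}},"required":["motion"]}

```bash
mkdir -p pics; cat > h.py <<'E'
import numpy as np, cv2, pickle
from plant import manip
def grab(name,save):
    f=manip.grab_frame(name); cv2.imwrite(f'pics/{save}.png',f['pixels'][:,:,::-1]); pickle.dump(f,open(f'pics/{save}.pkl','wb')); return f
def load(s): return pickle.load(open(f'pics/{s}.pkl','rb'))
def rays(f,uv):
    K=np.array(f['mtx']);uv=np.atleast_2d(uv).astype(float)
    d=(uv-[K[0,2],K[1,2]])/[K[0,0],K[1,1]]; s=d.copy()
    for _ in range(20): s=d/(1+f['k1']*(s**2).sum(1,keepdims=True))
    return np.c_[s,np.ones(len(s))]
def cam(f):
    R=cv2.Rodrigues(np.array(f['rvec'],float))[0]; return R,np.array(f['tvec'],float).ravel()
def at_z(f,uv,z):
    R,t=cam(f); o=-R.T@t; d=rays(f,uv)@R; return o+d*((z-o[2])/d[:,2])[:,None]
def by_depth(f,uv):
    R,t=cam(f); uv=np.atleast_2d(uv).astype(int); Z=f['range_z'][uv[:,1],uv[:,0]]
    return (rays(f,uv)*Z[:,None]-t)@R
def cloud(f):
    v,u=np.mgrid[:480,:640]; return by_depth(f,np.c_[u.ravel(),v.ravel()]).reshape(480,640,3)
def ortho(f,x0,x1,y0,y1,z=0.014,res=0.001):
    # rows: x decreasing down, cols: y decreasing right
    xs=np.arange(x1,x0,-res); ys=np.arange(y1,y0,-res); X,Y=np.meshgrid(xs,ys,indexing='ij')
    P=np.stack([X,Y,np.full_like(X,z)],-1); R,t=cam(f); c=P@R.T+t; s=c[...,:2]/c[...,2:]
    s=s*(1+f['k1']*(s**2).sum(-1,keepdims=True)); K=np.array(f['mtx'])
    m=(s*[K[0,0],K[1,1]]+[K[0,2],K[1,2]]).astype(np.float32)
    return cv2.remap(f['pixels'][:,:,::-1].copy(),m[...,0],m[...,1],cv2.INTER_CUBIC)
E
python3 - <<'E'
from h import *
print(manip.sense())
f=grab('top','top0');g=grab('scene','scene0')
for a in(f,g):
    R,t=cam(a);print(a['mtx'],a['k1'],-R.T@t,R)
E
```

```text
{'time': 0.0, 'q': array([1.22568384e+00, 3.78090770e-01, 7.96294144e-02, 1.27440459e+00,
       1.29472201e-05, 1.46050635e+00]), 'joint_vel': array([-0.00031596, -0.00134932, -0.00193864, -0.00011469,  0.00066849,
        0.00042455]), 'effort': array([ 1.54060976e-04, -4.63601518e+01,  2.69877112e+01,  2.06820579e-02,
        9.69178274e-06,  9.03911143e-06]), 'tool_pos': array([0.13355199, 0.55861639, 0.23834641]), 'eef_rot': array([ 1.17141626e-01,  9.93114680e-01, -1.00663591e-03, -2.39902672e-04]), 'force': array([-0.0886115 , -0.93661147,  0.46424927]), 'torque': array([-0.00059383, -0.00569546, -0.05019346]), 'width': 0.08571754272343358}
[[508.53383583   0.         323.39469715]
 [  0.         508.53383583 241.51751971]
 [  0.           0.           1.        ]] -0.004530721420434809 [ 0.31697172 -0.01614033  1.07543778] [[-0.00763481 -0.99988653 -0.01298603]
 [-0.99142568  0.00926303 -0.13034311]
 [ 0.13044861  0.01187954 -0.9913839 ]]
[[613.32179961   0.         326.8487954 ]
 [  0.         613.32179961 240.93961227]
 [  0.           0.           1.        ]] -0.018299349787510678 [0.90725528 0.58911637 1.00520193] [[-0.80536349  0.59261981 -0.01383473]
 [ 0.47921712  0.63715856 -0.6036389 ]
 [-0.34891345 -0.49277857 -0.79713781]]
```

View pics/top0.png

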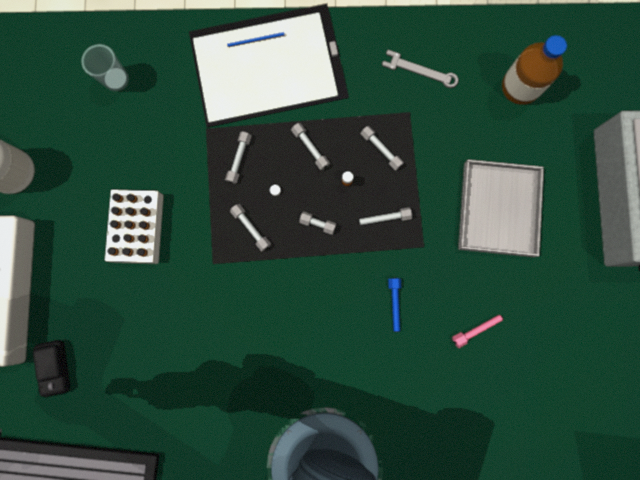

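View pics/scene0.png

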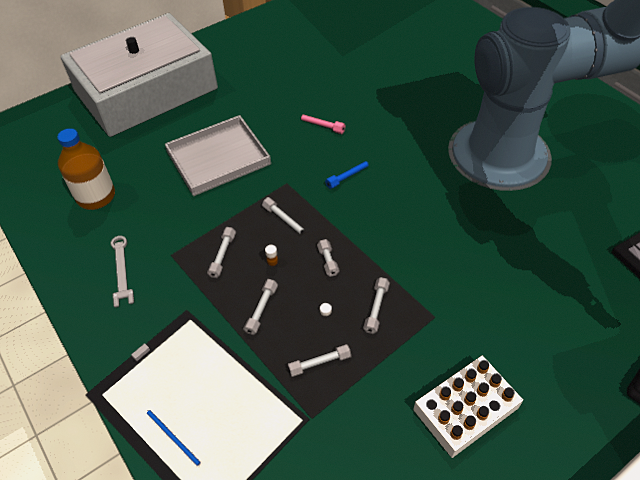

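The top view shows the short column at about (318,222). The steel column with a single fitting is at (386,216), with its fitting at (405,214). The blue (396,305) and pink (477,332) look-alikes lie off the mat, so I leave them. The tray is at (502,208). Next I measure the positions and confirm the two columns in one crop.

```bash
python3 - <<'E'
from h import *
f=load('top0')
g=cv2.cvtColor(f['pixels'],cv2.COLOR_RGB2GRAY)
m=(g>75).astype(np.uint8)
n,l,s,c=cv2.connectedComponentsWithStats(m)
P=cloud(f)
for i in range(1,n):
    if s[i,4]<50 or not(205<c[i][0]<425 and 112<c[i][1]<265): continue
    v,u=np.nonzero(l==i)
    W=at_z(f,np.c_[u,v],0.014)[:,:2]
    mu,(w,h),a=cv2.minAreaRect(W.astype(np.float32)*1000)
    z=P[v,u,2]; hi=z
    pc=np.linalg.svd(W-W.mean(0),full_matrices=False)[2][0]
    print(c[i].round(),'c',np.round(mu,1),'LxW',round(w),round(h),'pca deg',round(np.degrees(np.arctan2(pc[1],pc[0])),1),'mean',(W.mean(0)*1000).round(1),'z95',np.percentile(z,[50,95]).round(3))
tr=by_depth(f,[(503,208),(466,163),(543,166),(540,254),(461,249),(315,240)]);print(tr.round(4))
print('rim',at_z(f,[(466,162),(543,166),(540,255),(460,249)],0.025).round(4))
o=ortho(f,0.24,0.40,-0.20,0.06,res=0.0005)
s1=load('scene0'); o2=ortho(s1,0.24,0.40,-0.20,0.06,res=0.0005)
im=np.vstack([o,o2]);im=cv2.resize(im,None,fx=.9,fy=.9)
cv2.imwrite('pics/crop1.png',im);print(im.shape)
E
```

```text
[309. 145.] c [666.6  25.8] LxW 116 25 pca deg -145.0 mean [666.3  25.3] z95 [0.021 0.028]
[381. 147.] c [ 660.6 -128.6] LxW 115 25 pca deg -138.5 mean [ 660.3 -129.6] z95 [0.021 0.028]
[238. 156.] c [644.1 179.3] LxW 26 115 pca deg 163.5 mean [643.7 179.8] z95 [0.021 0.027]
[347. 177.] c [595.4 -56.1] LxW 24 26 pca deg 157.5 mean [596.3 -55.7] z95 [0.048 0.052]
[275. 190.] c [569.7 100.2] LxW 24 24 pca deg -162.3 mean [569.7  99.9] z95 [0.015 0.018]
[249. 227.] c [490.4 153.9] LxW 115 26 pca deg -141.9 mean [490.  153.5] z95 [0.021 0.028]
[388. 217.] c [ 510.3 -134.2] LxW 26 112 pca deg -80.7 mean [ 508.7 -139.8] z95 [0.018 0.027]
[317. 222.] c [497.4  10.5] LxW 78 26 pca deg 68.7 mean [497.4  10.1] z95 [0.022 0.028]
[[ 0.5264 -0.3871  0.0046]
 [ 0.6225 -0.3093  0.0171]
 [ 0.6176 -0.478   0.0047]
 [ 0.4273 -0.4604  0.0026]
 [ 0.4391 -0.2937  0.0055]
 [ 0.4613  0.0145  0.0049]]
rim [[ 0.6224 -0.3072  0.025 ]
 [ 0.6119 -0.4692  0.025 ]
 [ 0.4229 -0.451   0.025 ]
 [ 0.4369 -0.2866  0.025 ]]
(578, 468, 3)
```

View pics/crop1.png

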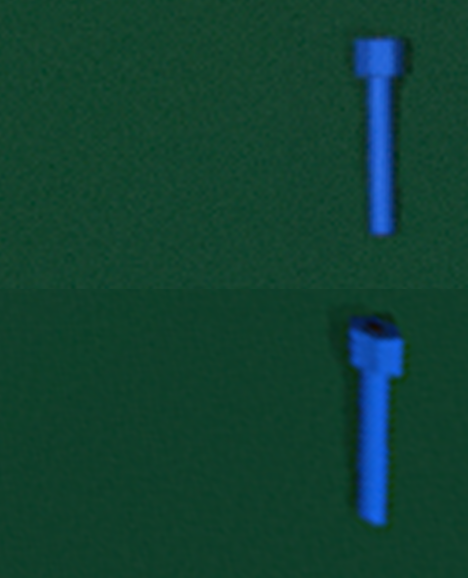

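The crop missed the mat and shows the blue look-alike, because I used the wrong x range. I redo it over the two columns.

```bash
python3 - <<'E'
from h import *
a=(0.44,0.56,-0.22,0.06)
im=np.vstack([ortho(load(s),*a,res=0.0004) for s in('top0','scene0')])
cv2.imwrite('pics/crop2.png',im);print(im.shape)
E
```

```text
(602, 700, 3)
```

View pics/crop2.png

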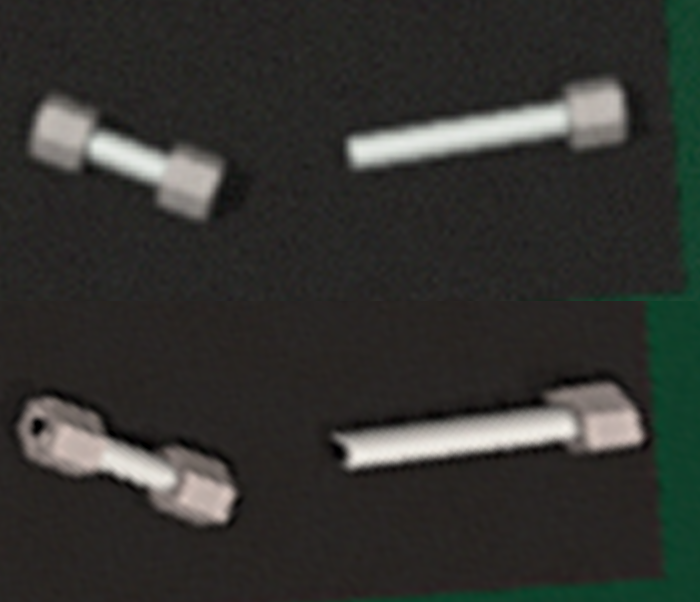

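The crop confirms both targets. In its upper half, the short column has hex fittings at both ends, at (63,131) and (190,182). The bare steel column has its fitting at (597,113) and its bare end at (348,153), with 88.8 mm between the inner face and the bare end (88 expected). I start with the short one, at about (0.497, 0.009) with its axis at 68.4°.

```bash
cat >> h.py <<'E'
def plan(x,y,z,az):
    """turn (units) about tool z to closing azimuth az (deg), then shift in the turned tool's axes (units)"""
    from scipy.spatial.transform import Rotation as Ro
    s=manip.sense(); R=Ro.from_quat(s['eef_rot']).as_matrix(); a=np.degrees(np.arctan2(R[1,1],R[0,1]))
    d=(a-az+180)%360-180
    R2=R@Ro.from_rotvec([0,0,np.radians(d)]).as_matrix()
    sh=R2.T@(np.array([x,y,z])-s['tool_pos'])
    print('t',s['time'],'pos',s['tool_pos'].round(4),'az',a.round(2),'tilt',R[:,2].round(4),'q',np.round(s['q'],2),'F',s['force'].round(1),'w',round(s['width'],4))
    print('turn',round(d/60,4),'shift',(sh/.12).round(4),'|mm|',(np.linalg.norm(sh)*1000).round(1))
E
```

Call:
carry_out([
  [[0, 0, 0.136], [0, 0, 0], 0.6],
  [[0, 0, 0.136], [0, 0, 0], 0.6],
  [[0, 0, 0.136], [0, 0, 0], 0.6],
  [[0, 0, 0.136], [0, 0, 0], 0.6],
  [[0, 0, 0.136], [0, 0, 0], 0.6],
  [[0, 0, 0.136], [0, 0, 0], 0.6],
  [[0, 0, 0.136], [0, 0, 0], 0.6],
  [[0, 0, 0.136], [0, 0, 0], 0.6],
  [[0, 0, 0.136], [0, 0, 0], 0.6],
  [[0, 0, 0.136], [0, 0, 0], 0.6],
  [[0, 0, 0.136], [0, 0, 0], 0.6],
  [[0, 0, 0.136], [0, 0, 0], 0.6],
  [[0, 0, 0], [0, 0, 0], 0.6],
], force=40)

```text
time: 1.4
tool_pos: [0.1414, 0.556, 0.2388]
eef_rot: [0.823, 0.569, -0.002, -0.002]
force: [0.8, -0.1, -0.6]
width: 0.0512
```

```bash
python3 -c "
from h import *
plan(.497,.009,.11,-21.6)"
```

```text
t 1.4 pos [0.1414 0.556  0.2388] az -20.68 tilt [-0.006   0.0011 -1.    ] q [1.21 0.38 0.08 1.27 0.01 3.14] F [ 0.8 -0.1 -0.6] w 0.0512
turn 0.0153 shift [-3.1464  4.4397  1.0506] |mm| 665.0
```

Call:
carry_out([
  [[0, 0, 0], [-0.157, 0.222, 0.05], 0.6],
  [[0, 0, 0], [-0.157, 0.222, 0.05], 0.6],
  [[0, 0, 0], [-0.157, 0.222, 0.05], 0.6],
  [[0, 0, 0], [-0.157, 0.222, 0.05], 0.6],
  [[0, 0, 0], [-0.157, 0.222, 0.05], 0.6],
  [[0, 0, 0], [-0.157, 0.222, 0.05], 0.6],
  [[0, 0, 0], [-0.157, 0.222, 0.05], 0.6],
  [[0, 0, 0], [-0.157, 0.222, 0.05], 0.6],
  [[0, 0, 0], [-0.157, 0.222, 0.05], 0.6],
  [[0, 0, 0], [-0.157, 0.222, 0.05], 0.6],
  [[0, 0, 0], [-0.157, 0.222, 0.05], 0.6],
  [[0, 0, 0], [-0.157, 0.222, 0.05], 0.6],
  [[0, 0, 0], [-0.157, 0.222, 0.05], 0.6],
  [[0, 0, 0], [-0.157, 0.222, 0.05], 0.6],
  [[0, 0, 0], [-0.157, 0.222, 0.05], 0.6],
  [[0, 0, 0], [-0.157, 0.222, 0.05], 0.6],
  [[0, 0, 0], [-0.157, 0.222, 0.05], 0.6],
  [[0, 0, 0], [-0.157, 0.222, 0.05], 0.6],
  [[0, 0, 0], [-0.157, 0.222, 0.05], 0.6],
  [[0, 0, 0], [0, 0, 0], 0.6],
])

```text
time: 3.4
tool_pos: [0.4894, 0.0406, 0.1214]
eef_rot: [0.824, 0.567, -0.002, -0.002]
force: [-0.4, 0.5, -0.7]
width: 0.0513
```

```bash
python3 -c "
from h import *
plan(.497,.009,.06,-21.6)"
```

```text
t 3.4 pos [0.4894 0.0406 0.1214] az -20.94 tilt [-0.005   0.0012 -1.    ] q [-0.05  0.29 -0.37  0.92  0.    1.89] F [-0.4  0.5 -0.7] w 0.0513
turn 0.011 shift [-0.221   0.1583  0.5113] |mm| 69.5
```

Call:
carry_out([
  [[0, 0, 0.011], [0, 0, 0], 0.6],
  [[0, 0, 0], [-0.073, 0.053, 0.17], 0.6],
  [[0, 0, 0], [-0.074, 0.053, 0.17], 0.6],
  [[0, 0, 0], [-0.074, 0.053, 0.17], 0.6],
  [[0, 0, 0], [0, 0, 0], 0.6],
  [[0, 0, 0], [0, 0, 0], 0.6],
])

```text
time: 4.0
tool_pos: [0.4943, 0.0128, 0.061]
eef_rot: [0.826, 0.564, -0.002, -0.003]
force: [0.3, 0.0, -0.3]
width: 0.0511
```

```bash
python3 - <<'E'
from h import *
plan(.497,.009,.0145,-21.6)
f=grab('scene','s2');g=grab('top','t2')
a=cv2.resize(f['pixels'][170:320,230:430,::-1],None,fx=2.9,fy=2.9,interpolation=cv2.INTER_CUBIC)
cv2.imwrite('pics/c3.png',a)
E
```

```text
t 4.0 pos [0.4943 0.0128 0.061 ] az -21.3 tilt [-0.0072  0.003  -1.    ] q [-0.1   0.36 -0.44  0.78  0.    1.84] F [ 0.3  0.  -0.3] w 0.0511
turn 0.005 shift [-0.0208  0.0356  0.3876] |mm| 46.8
```

View pics/c3.png

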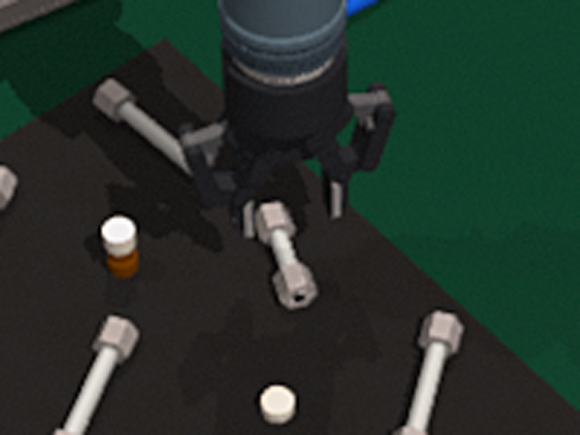

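The fingers straddle the short column's tube, at about (282,248) in the crop, so I descend.

Call:
carry_out([
  [[0, 0, 0.005], [-0.02, 0.035, 0.1], 0.6],
  [[0, 0, 0], [0, 0, 0.1], 0.6],
  [[0, 0, 0], [0, 0, 0.1], 0.6],
  [[0, 0, 0], [0, 0, 0.085], 0.6],
  [[0, 0, 0], [0, 0, 0], 0.6],
  [[0, 0, 0], [0, 0, 0], 0.6],
])

```text
time: 4.7
tool_pos: [0.4974, 0.0081, 0.014]
eef_rot: [0.827, 0.562, -0.002, -0.003]
force: [0.1, -0.7, 0.8]
width: 0.0513
```

```bash
python3 -c "
from h import *
plan(.497,.009,.0145,-21.6)"
```

```text
t 4.7 pos [0.4974 0.0081 0.014 ] az -21.63 tilt [-0.0073  0.0025 -1.    ] q [-0.11  0.42 -0.49  0.67  0.    1.84] F [ 0.1 -0.7  0.8] w 0.0513
turn -0.0006 shift [ 0.0056 -0.0055 -0.0038] |mm| 1.0
```

Call:
carry_out([
  [[0, 0, 0], [0, 0, 0], 0],
  [[0, 0, 0], [0, 0, 0], 0],
  [[0, 0, 0], [0, 0, 0], 0],
  [[0, 0, 0], [0, 0, 0], 0],
  [[0, 0, 0], [0, 0, 0], 0],
  [[0, 0, 0], [0, 0, 0], 0],
  [[0, 0, 0], [0, 0, 0], 0],
  [[0, 0, 0], [0, 0, 0], 0],
  [[0, 0, 0], [0, 0, 0], 0],
  [[0, 0, 0], [0, 0, 0], 0],
], force=60)

```text
time: 5.7
tool_pos: [0.4984, 0.008, 0.0152]
eef_rot: [0.827, 0.562, -0.001, -0.002]
force: [-2.4, -1.2, 5.5]
width: 0.0097
```

Width reads 9.7 mm, against 12.7 mm for the tube. I lift slightly and check before carrying it.

Call:
carry_out([
  [[0, 0, 0], [0, 0, -0.05], 0],
  [[0, 0, 0], [0, 0, -0.1], 0],
  [[0, 0, 0], [0, 0, -0.15], 0],
  [[0, 0, 0], [0, 0, -0.15], 0],
  [[0, 0, 0], [0, 0, 0], 0],
  [[0, 0, 0], [0, 0, 0], 0],
])

```text
time: 6.3
tool_pos: [0.4988, 0.0079, 0.069]
eef_rot: [0.827, 0.562, -0.001, -0.002]
force: [0.3, 0.1, -2.2]
width: 0.0103
```

```bash
python3 - <<'E'
from h import *
plan(.497,.009,.2,-21.6)
f=grab('scene','s4');
a=cv2.resize(f['pixels'][170:320,230:430,::-1],None,fx=2.9,fy=2.9,interpolation=cv2.INTER_CUBIC)
cv2.imwrite('pics/c4.png',a)
E
```

```text
t 6.3 pos [0.4988 0.0079 0.069 ] az -21.63 tilt [-0.0044  0.0021 -1.    ] q [-0.11  0.35 -0.42  0.8   0.    1.84] F [ 0.3  0.1 -2.2] w 0.0103
turn -0.0006 shift [ 0.0036 -0.0229 -1.0916] |mm| 131.0
```

View pics/c4.png

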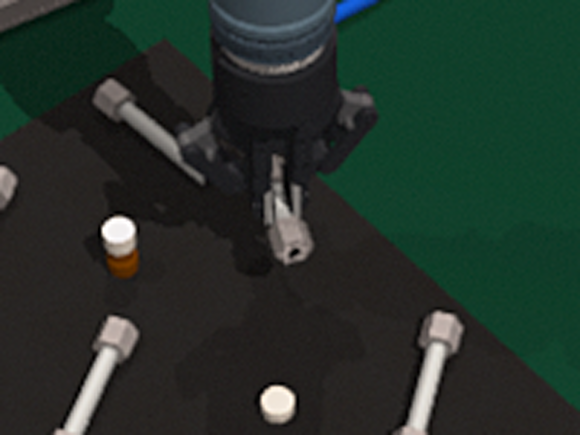

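The crop shows the short column held level between the fingers, with its fitting end at (291,240), and the neighbours undisturbed. Next I lift it and carry it over the tray.

```bash
python3 - <<'E'
from h import *
f=load('top0');P=cloud(f)
w=P[185:235,480:525].reshape(-1,3);A=np.c_[w[:,:2],np.ones(len(w))];print('floor z',np.median(w[:,2]))
m=(P[...,2]>0.017)&(P[...,2]<.035)&(P[...,1]<-.26)&(P[...,1]>-.5)&(P[...,0]>.4)&(P[...,0]<.65)
r=cv2.minAreaRect((P[m][:,:2]*1000).astype(np.float32));print(r,m.sum())
plan(.52,-.41,.12,-21.6)
E
```

```text
floor z 0.005675901532866451
((525.0879516601562, -378.6143493652344), (161.75119018554688, 190.88748168945312), 83.51681518554688) 942
t 6.35 pos [0.4981 0.0079 0.0683] az -21.64 tilt [-0.006   0.0023 -1.    ] q [-0.11  0.35 -0.42  0.8   0.    1.84] F [-0.   0.7 -0.4] w 0.0099
turn -0.0006 shift [-3.1711  1.4492 -0.4398] |mm| 421.7
```

Call:
carry_out([
  [[0, 0, 0], [0, 0, -0.15], 0],
  [[0, 0, 0], [0, 0, -0.15], 0],
  [[0, 0, 0], [0, 0, -0.14], 0],
  [[0, 0, 0], [-0.12, 0.056, 0], 0],
  [[0, 0, 0], [-0.2, 0.09, 0], 0],
  [[0, 0, 0], [-0.22, 0.1, 0], 0],
  [[0, 0, 0], [-0.22, 0.1, 0], 0],
  [[0, 0, 0], [-0.22, 0.1, 0], 0],
  [[0, 0, 0], [-0.22, 0.1, 0], 0],
  [[0, 0, 0], [-0.22, 0.1, 0], 0],
  [[0, 0, 0], [-0.22, 0.1, 0], 0],
  [[0, 0, 0], [-0.22, 0.1, 0], 0],
  [[0, 0, 0], [-0.22, 0.1, 0], 0],
  [[0, 0, 0], [-0.22, 0.1, 0], 0],
  [[0, 0, 0], [-0.22, 0.1, 0], 0],
  [[0, 0, 0], [-0.22, 0.1, 0], 0],
  [[0, 0, 0], [-0.22, 0.1, 0], 0],
  [[0, 0, 0], [-0.21, 0.1, 0], 0],
  [[0, 0, 0], [0, 0, 0], 0],
  [[0, 0, 0], [0, 0, 0], 0],
])

```text
time: 8.35
tool_pos: [0.5188, -0.4095, 0.1186]
eef_rot: [0.828, 0.561, -0.002, -0.004]
force: [0.9, -0.6, -0.8]
width: 0.0107
```

Call:
carry_out([
  [[0, 0, 0.12], [0, 0, 0], 0],
  [[0, 0, 0.12], [0, 0, 0], 0],
  [[0, 0, 0.12], [0, 0, 0], 0],
  [[0, 0, 0.12], [0, 0, 0], 0],
  [[0, 0, 0.12], [0, 0, 0], 0],
  [[0, 0, 0.12], [0, 0, 0], 0],
  [[0, 0, 0.12], [0, 0, 0], 0],
  [[0, 0, 0.12], [0, 0, 0], 0],
  [[0, 0, 0.12], [0, 0, 0], 0],
  [[0, 0, 0.12], [0, 0, 0], 0],
  [[0, 0, 0.04], [0, 0, 0], 0],
  [[0, 0, 0], [0, 0, 0], 0],
  [[0, 0, 0], [0, 0, 0], 0],
])

```text
time: 9.65
tool_pos: [0.5195, -0.4086, 0.1199]
eef_rot: [0.999, -0.052, -0.003, -0.001]
force: [0.9, -0.2, -0.4]
width: 0.0102
```

```bash
python3 -c "
from h import *
plan(.521,-.410,.05,-96.3)"
```

```text
t 9.65 pos [ 0.5195 -0.4086  0.1199] az -95.92 tilt [-0.0067  0.0033 -1.    ] q [-0.76  0.61  0.15  1.11 -0.    2.48] F [ 0.9 -0.2 -0.4] w 0.0102
turn 0.0063 shift [0.0181 0.012  0.5821] |mm| 69.9
```

Call:
carry_out([
  [[0, 0, 0.006], [0.018, 0.012, 0.1], 0],
  [[0, 0, 0], [0, 0, 0.15], 0],
  [[0, 0, 0], [0, 0, 0.15], 0],
  [[0, 0, 0], [0, 0, 0.15], 0],
  [[0, 0, 0], [0, 0, 0.1], 0],
  [[0, 0, 0], [0, 0, 0.06], 0],
  [[0, 0, 0], [0, 0, 0.04], 0],
  [[0, 0, 0], [0, 0, 0.03], 0],
  [[0, 0, 0], [0, 0, 0.02], 0],
  [[0, 0, 0], [0, 0, 0.01], 0],
  [[0, 0, 0], [0, 0, 0], 0],
  [[0, 0, 0], [0, 0, 0], 0],
])

```text
time: 10.85
tool_pos: [0.5213, -0.4114, 0.0235]
eef_rot: [0.998, -0.056, -0.003, -0.001]
force: [-1.0, 0.8, -1.2]
width: 0.0099
```

```bash
python3 -c "
from h import *
plan(.521,-.410,.0165,-96.3);plan(.521,-.410,.0165,-96.3)"
```

```text
t 10.85 pos [ 0.5213 -0.4114  0.0235] az -96.39 tilt [-0.0053  0.0018 -1.    ] q [-0.76  0.69  0.02  0.91 -0.    2.49] F [-1.   0.8 -1.2] w 0.0099
turn -0.0015 shift [-0.0036 -0.0111  0.0587] |mm| 7.2
t 10.85 pos [ 0.5213 -0.4114  0.0235] az -96.39 tilt [-0.0053  0.0018 -1.    ] q [-0.76  0.69  0.02  0.91 -0.    2.49] F [-1.   0.8 -1.2] w 0.0099
turn -0.0015 shift [-0.0036 -0.0111  0.0587] |mm| 7.2
```

Call:
carry_out([
  [[0, 0, 0], [0, 0, 0.016], 0],
  [[0, 0, 0], [0, 0, 0.016], 0],
  [[0, 0, 0], [0, 0, 0.01], 0],
  [[0, 0, 0], [0, 0, 0.006], 0],
  [[0, 0, 0], [0, 0, 0.004], 0],
  [[0, 0, 0], [0, 0, 0], 0],
  [[0, 0, 0], [0, 0, 0], 0],
])

```text
time: 11.55
tool_pos: [0.5211, -0.4112, 0.0169]
eef_rot: [0.998, -0.056, -0.003, -0.001]
force: [0.6, -0.7, -1.0]
width: 0.0102
```

Call:
carry_out([
  [[0, 0, 0], [0, 0, 0.004], 0],
  [[0, 0, 0], [0, 0, 0.004], 0],
  [[0, 0, 0], [0, 0, 0], 0],
  [[0, 0, 0], [0, 0, 0], 0],
])

```text
time: 11.95
tool_pos: [0.5211, -0.4113, 0.0163]
eef_rot: [0.998, -0.056, -0.003, -0.001]
force: [-0.7, 0.6, 2.6]
width: 0.0098
```

Call:
carry_out([
  [[0, 0, 0], [0, 0, 0.005], 0],
  [[0, 0, 0], [0, 0, 0], 0],
  [[0, 0, 0], [0, 0, 0], 0],
])

```text
time: 12.25
tool_pos: [0.5211, -0.4113, 0.0162]
eef_rot: [0.998, -0.056, -0.003, -0.001]
force: [-2.0, 2.0, 5.0]
width: 0.0101
```

Contact with the tray floor shows as 5 N, so I open gradually.

Call:
carry_out([
  [[0, 0, 0], [0, 0, 0], 0.15],
  [[0, 0, 0], [0, 0, 0], 0.2],
  [[0, 0, 0], [0, 0, 0], 0.25],
  [[0, 0, 0], [0, 0, 0], 0.3],
  [[0, 0, 0], [0, 0, 0], 0.4],
  [[0, 0, 0], [0, 0, 0], 0.45],
  [[0, 0, 0], [0, 0, 0], 0.45],
  [[0, 0, 0], [0, 0, 0], 0.45],
  [[0, 0, 0], [0, 0, 0], 0.45],
  [[0, 0, 0], [0, 0, -0.05], 0.45],
  [[0, 0, 0], [0, 0, -0.15], 0.45],
  [[0, 0, 0], [0, 0, -0.25], 0.45],
  [[0, 0, 0], [0, 0, -0.25], 0.45],
  [[0, 0, 0], [0, 0, -0.25], 0.45],
  [[0, 0, 0], [0, 0, 0], 0.45],
  [[0, 0, 0], [0, 0, 0], 0.45],
])

```text
time: 13.85
tool_pos: [0.5224, -0.412, 0.1306]
eef_rot: [0.998, -0.056, -0.002, -0.0]
force: [0.4, 0.0, -0.9]
width: 0.0386
```

```bash
python3 - <<'E'
from h import *
plan(.5101,-.148,.13,9.3)
E
```

```text
t 13.85 pos [ 0.5224 -0.412   0.1306] az -96.39 tilt [-3.9e-03  4.0e-04 -1.0e+00] q [-0.76  0.61  0.17  1.14 -0.    2.49] F [ 0.4  0.  -0.9] w 0.0386
turn -1.7616 shift [2.188  0.2548 0.0064] |mm| 264.3
```

Call:
carry_out([
  [[0, 0, -0.126], [0, 0, 0], 0.6],
  [[0, 0, -0.126], [0, 0, 0], 0.6],
  [[0, 0, -0.126], [0, 0, 0], 0.6],
  [[0, 0, -0.126], [0, 0, 0], 0.6],
  [[0, 0, -0.126], [0, 0, 0], 0.6],
  [[0, 0, -0.126], [0, 0, 0], 0.6],
  [[0, 0, -0.126], [0, 0, 0], 0.6],
  [[0, 0, -0.126], [0, 0, 0], 0.6],
  [[0, 0, -0.126], [0, 0, 0], 0.6],
  [[0, 0, -0.126], [0, 0, 0], 0.6],
  [[0, 0, -0.126], [0, 0, 0], 0.6],
  [[0, 0, -0.126], [0, 0, 0], 0.6],
  [[0, 0, -0.126], [0, 0, 0], 0.6],
  [[0, 0, -0.126], [0, 0, 0], 0.6],
  [[0, 0, 0], [0, 0, 0], 0.6],
])

```text
time: 15.35
tool_pos: [0.5208, -0.4106, 0.1275]
eef_rot: [0.647, 0.763, -0.001, -0.005]
force: [0.4, -0.4, -0.7]
width: 0.0514
```

Call:
carry_out([
  [[0, 0, 0], [0.219, 0.026, 0], 0.6],
  [[0, 0, 0], [0.219, 0.026, 0], 0.6],
  [[0, 0, 0], [0.219, 0.026, 0], 0.6],
  [[0, 0, 0], [0.219, 0.026, 0], 0.6],
  [[0, 0, 0], [0.219, 0.026, 0], 0.6],
  [[0, 0, 0], [0.219, 0.026, 0], 0.6],
  [[0, 0, 0], [0.219, 0.026, 0], 0.6],
  [[0, 0, 0], [0.219, 0.026, 0], 0.6],
  [[0, 0, 0], [0.219, 0.026, 0], 0.6],
  [[0, 0, 0], [0.219, 0.026, 0], 0.6],
  [[0, 0, 0], [0, 0, 0], 0.6],
  [[0, 0, 0], [0, 0, 0], 0.6],
])

```text
time: 16.55
tool_pos: [0.5088, -0.1466, 0.1294]
eef_rot: [0.647, 0.763, -0.001, -0.003]
force: [-0.6, -0.4, 0.0]
width: 0.0513
```

```bash
python3 - <<'E'
from h import *
plan(.5101,-.148,.06,9.3)
f=grab('scene','s5')
a=cv2.resize(f['pixels'][100:300,140:380,::-1],None,fx=2.8,fy=2.8,interpolation=cv2.INTER_CUBIC)
cv2.imwrite('pics/c5.png',a)
E
```

```text
t 16.55 pos [ 0.5088 -0.1466  0.1294] az 9.4 tilt [-0.0071  0.0023 -1.    ] q [-0.4   0.35 -0.25  0.98 -0.    1.01] F [-0.6 -0.4  0. ] w 0.0513
turn 0.0017 shift [-0.0151  0.0125  0.5779] |mm| 69.4
```

View pics/c5.png

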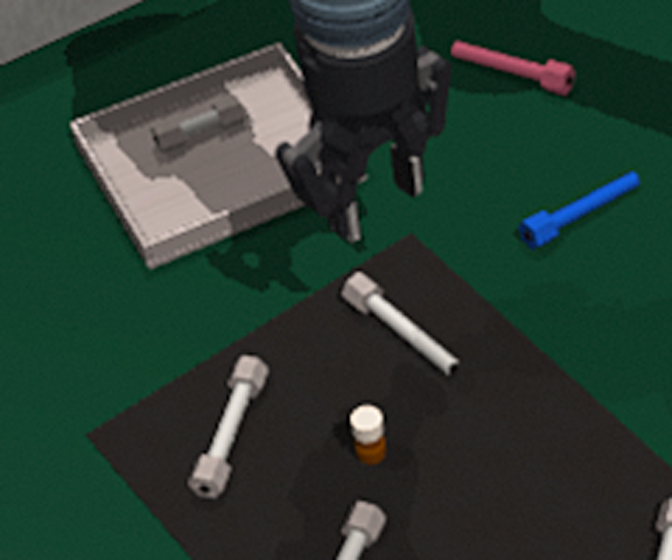

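The short column lies flat in the tray at about (198,127) in the crop. The gripper is above the bare column, whose fitting is at (361,290) and bare end at (452,365).

Call:
carry_out([
  [[0, 0, 0], [-0.015, 0.012, 0.15], 0.6],
  [[0, 0, 0], [0, 0, 0.2], 0.6],
  [[0, 0, 0], [0, 0, 0.2], 0.6],
  [[0, 0, 0], [0, 0, 0.15], 0.6],
  [[0, 0, 0], [0, 0, 0.1], 0.6],
  [[0, 0, 0], [0, 0, 0.08], 0.6],
  [[0, 0, 0], [0, 0, 0.04], 0.6],
  [[0, 0, 0], [0, 0, 0.02], 0.6],
  [[0, 0, 0], [0, 0, 0], 0.6],
  [[0, 0, 0], [0, 0, 0], 0.6],
])

```text
time: 17.6
tool_pos: [0.511, -0.1486, 0.0178]
eef_rot: [0.646, 0.763, -0.001, -0.002]
force: [-0.6, -0.3, 0.1]
width: 0.0511
```

```bash
python3 -c "
from h import *
plan(.5101,-.148,.0145,9.3)"
```

```text
t 17.6 pos [ 0.511  -0.1486  0.0178] az 9.45 tilt [-0.0047  0.0018 -1.    ] q [-0.4   0.47 -0.39  0.71 -0.    1.  ] F [-0.6 -0.3  0.1] w 0.0511
turn 0.0025 shift [ 0.0061 -0.0066  0.0277] |mm| 3.5
```

Call:
carry_out([
  [[0, 0, 0], [0.005, -0.006, 0.03], 0.6],
  [[0, 0, 0], [0, 0, 0], 0.3],
  [[0, 0, 0], [0, 0, 0], 0],
  [[0, 0, 0], [0, 0, 0], 0],
  [[0, 0, 0], [0, 0, 0], 0],
  [[0, 0, 0], [0, 0, 0], 0],
  [[0, 0, 0], [0, 0, 0], 0],
  [[0, 0, 0], [0, 0, 0], 0],
  [[0, 0, 0], [0, 0, 0], 0],
  [[0, 0, 0], [0, 0, 0], 0],
], force=60)

```text
time: 18.6
tool_pos: [0.5097, -0.1479, 0.0138]
eef_rot: [0.646, 0.763, -0.001, -0.003]
force: [-1.3, 1.0, 4.1]
width: 0.0103
```

Call:
carry_out([
  [[0, 0, 0], [0, 0, -0.05], 0],
  [[0, 0, 0], [0, 0, -0.15], 0],
  [[0, 0, 0], [0, 0, -0.2], 0],
  [[0, 0, 0], [0, 0, -0.2], 0],
  [[0, 0, 0], [0, 0, -0.2], 0],
  [[0, 0, 0], [0, 0, -0.1], 0],
  [[0, 0, 0], [0, 0, 0], 0],
  [[0, 0, 0], [0, 0, 0], 0],
])

```text
time: 19.4
tool_pos: [0.5099, -0.148, 0.1208]
eef_rot: [0.646, 0.763, -0.001, -0.003]
force: [-0.1, -0.9, -1.3]
width: 0.0102
```

```bash
python3 - <<'E'
from h import *
plan(.5284,-.3488,.12,83.7)
f=grab('scene','s6')
a=cv2.resize(f['pixels'][100:300,140:380,::-1],None,fx=2.8,fy=2.8,interpolation=cv2.INTER_CUBIC)
cv2.imwrite('pics/c6.png',a)
E
```

```text
t 19.4 pos [ 0.5099 -0.148   0.1208] az 9.45 tilt [-0.0066  0.0025 -1.    ] q [-0.4   0.36 -0.26  0.96 -0.    1.  ] F [-0.1 -0.9 -1.3] w 0.0102
turn -1.2375 shift [-3.3700e-01 -1.6461e+00  1.4000e-03] |mm| 201.6
```

View pics/c6.png

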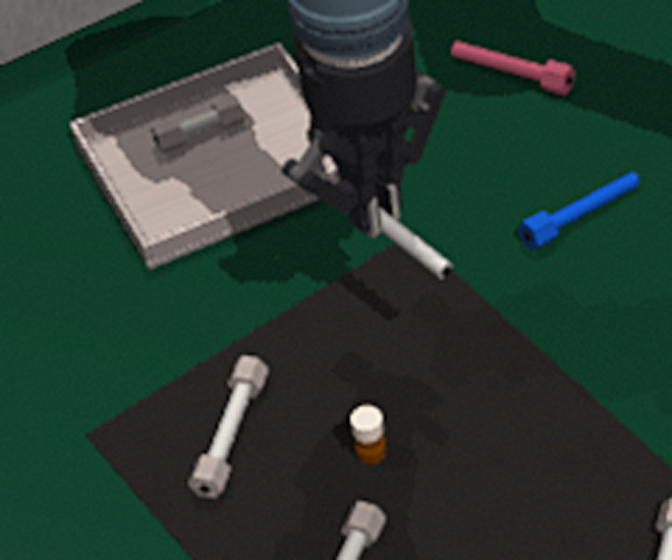

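The bare column is held level, with its bare end at (445,268) in the crop. I turn and carry it over the tray.

Call:
carry_out([
  [[0, 0, -0.06], [0, 0, 0], 0],
  [[0, 0, -0.12], [0, 0, 0], 0],
  [[0, 0, -0.12], [0, 0, 0], 0],
  [[0, 0, -0.12], [0, 0, 0], 0],
  [[0, 0, -0.12], [0, 0, 0], 0],
  [[0, 0, -0.12], [0, 0, 0], 0],
  [[0, 0, -0.12], [0, 0, 0], 0],
  [[0, 0, -0.12], [0, 0, 0], 0],
  [[0, 0, -0.12], [0, 0, 0], 0],
  [[0, 0, -0.12], [0, 0, 0], 0],
  [[0, 0, -0.098], [0, 0, 0], 0],
  [[0, 0, 0], [0, 0, 0], 0],
])

```text
time: 20.65
tool_pos: [0.5091, -0.1477, 0.12]
eef_rot: [0.055, 0.998, 0.001, -0.004]
force: [-1.0, -0.1, -1.1]
width: 0.0103
```

```bash
python3 -c "
from h import *
plan(.536,-.3497,.12,83.7)"
```

```text
t 20.65 pos [ 0.5091 -0.1477  0.12  ] az 83.71 tilt [-0.0086  0.0035 -1.    ] q [-0.4   0.36 -0.26  0.96 -0.   -0.29] F [-1.  -0.1 -1.1] w 0.0103
turn 0.0002 shift [-0.4072 -1.6487 -0.0081] |mm| 203.8
```

Call:
carry_out([
  [[0, 0, 0], [-0.025, -0.1, 0], 0],
  [[0, 0, 0], [-0.05, -0.2, 0], 0],
  [[0, 0, 0], [-0.05, -0.2, 0], 0],
  [[0, 0, 0], [-0.05, -0.2, 0], 0],
  [[0, 0, 0], [-0.05, -0.2, 0], 0],
  [[0, 0, 0], [-0.05, -0.2, 0], 0],
  [[0, 0, 0], [-0.05, -0.2, 0], 0],
  [[0, 0, 0], [-0.05, -0.2, 0], 0],
  [[0, 0, 0], [-0.032, -0.15, 0], 0],
  [[0, 0, 0], [0, 0, 0], 0],
  [[0, 0, 0], [0, 0, 0], 0],
])

```text
time: 21.75
tool_pos: [0.5366, -0.3506, 0.1202]
eef_rot: [0.056, 0.998, 0.001, -0.003]
force: [-0.4, -0.2, -1.0]
width: 0.0103
```

```bash
python3 -c "
from h import *
plan(.536,-.3497,.022,83.7)"
```

```text
t 21.75 pos [ 0.5366 -0.3506  0.1202] az 83.61 tilt [-0.0067  0.0033 -1.    ] q [-0.68  0.57  0.08  1.08 -0.   -0.57] F [-0.4 -0.2 -1. ] w 0.0103
turn -0.0014 shift [-3.00e-04  5.10e-03  8.18e-01] |mm| 98.2
```

Call:
carry_out([
  [[0, 0, 0], [0, 0, 0.1], 0],
  [[0, 0, 0], [0, 0, 0.2], 0],
  [[0, 0, 0], [0, 0, 0.2], 0],
  [[0, 0, 0], [0, 0, 0.15], 0],
  [[0, 0, 0], [0, 0, 0.1], 0],
  [[0, 0, 0], [0, 0, 0.05], 0],
  [[0, 0, 0], [0, 0, 0.02], 0],
  [[0, 0, 0], [0, 0, 0.015], 0],
  [[0, 0, 0], [0, 0, 0.01], 0],
  [[0, 0, 0], [0, 0, 0], 0],
  [[0, 0, 0], [0, 0, 0], 0],
])

```text
time: 22.85
tool_pos: [0.5369, -0.3504, 0.0202]
eef_rot: [0.055, 0.998, 0.001, -0.003]
force: [0.2, -0.1, -1.5]
width: 0.0103
```

Call:
carry_out([
  [[0, 0, 0], [0, 0, 0.005], 0],
  [[0, 0, 0], [0, 0, 0.005], 0],
  [[0, 0, 0], [0, 0, 0.004], 0],
  [[0, 0, 0], [0, 0, 0], 0],
  [[0, 0, 0], [0, 0, 0], 0],
])

```text
time: 23.35
tool_pos: [0.5365, -0.35, 0.0179]
eef_rot: [0.055, 0.998, 0.001, -0.003]
force: [-0.5, -0.1, -0.1]
width: 0.0102
```

Call:
carry_out([
  [[0, 0, 0], [0, 0, 0.004], 0],
  [[0, 0, 0], [0, 0, 0.004], 0],
  [[0, 0, 0], [0, 0, 0.004], 0],
  [[0, 0, 0], [0, 0, 0], 0],
  [[0, 0, 0], [0, 0, 0], 0],
])

```text
time: 23.85
tool_pos: [0.5365, -0.35, 0.0164]
eef_rot: [0.055, 0.998, 0.001, -0.003]
force: [-0.2, 0.9, -1.7]
width: 0.0099
```

Call:
carry_out([
  [[0, 0, 0], [0, 0, 0.004], 0],
  [[0, 0, 0], [0, 0, 0.004], 0],
  [[0, 0, 0], [0, 0, 0], 0],
  [[0, 0, 0], [0, 0, 0], 0],
])

```text
time: 24.25
tool_pos: [0.5365, -0.35, 0.0155]
eef_rot: [0.055, 0.998, 0.001, -0.003]
force: [-0.5, -0.5, -0.4]
width: 0.0101
```

Call:
carry_out([
  [[0, 0, 0], [0, 0, 0.004], 0],
  [[0, 0, 0], [0, 0, 0.004], 0],
  [[0, 0, 0], [0, 0, 0], 0],
  [[0, 0, 0], [0, 0, 0], 0],
])

```text
time: 24.65
tool_pos: [0.5366, -0.3501, 0.0149]
eef_rot: [0.055, 0.998, 0.001, -0.003]
force: [-1.6, 1.5, 2.8]
width: 0.0103
```

Call:
carry_out([
  [[0, 0, 0], [0, 0, 0.004], 0],
  [[0, 0, 0], [0, 0, 0], 0],
  [[0, 0, 0], [0, 0, 0], 0],
])

```text
time: 24.95
tool_pos: [0.5366, -0.3501, 0.0148]
eef_rot: [0.055, 0.998, 0.001, -0.003]
force: [-1.6, 0.7, 6.4]
width: 0.0098
```

Call:
carry_out([
  [[0, 0, 0], [0, 0, 0], 0.15],
  [[0, 0, 0], [0, 0, 0], 0.2],
  [[0, 0, 0], [0, 0, 0], 0.25],
  [[0, 0, 0], [0, 0, 0], 0.3],
  [[0, 0, 0], [0, 0, 0], 0.4],
  [[0, 0, 0], [0, 0, 0], 0.45],
  [[0, 0, 0], [0, 0, 0], 0.45],
  [[0, 0, 0], [0, 0, 0], 0.45],
  [[0, 0, 0], [0, 0, -0.05], 0.45],
  [[0, 0, 0], [0, 0, -0.15], 0.45],
  [[0, 0, 0], [0, 0, -0.25], 0.45],
  [[0, 0, 0], [0, 0, -0.3], 0.45],
  [[0, 0, 0], [0, 0, -0.3], 0.45],
  [[0, 0, 0], [0.1, 0.3, -0.1], 0.45],
  [[0, 0, 0], [0.1, 0.35, 0], 0.45],
  [[0, 0, 0], [0.1, 0.35, 0], 0.45],
  [[0, 0, 0], [0.1, 0.35, 0], 0.45],
  [[0, 0, 0], [0.1, 0.35, 0], 0.45],
  [[0, 0, 0], [0, 0, 0], 0.45],
  [[0, 0, 0], [0, 0, 0], 0.45],
])

```text
time: 26.95
tool_pos: [0.5001, -0.1404, 0.1534]
eef_rot: [0.054, 0.999, 0.001, -0.003]
force: [0.1, 0.3, 0.1]
width: 0.0383
```

```bash
python3 - <<'E'
from h import *
plan(.5,-.2,.2,83.7)
g=grab('top','t7');f=grab('scene','s7')
a=cv2.resize(g['pixels'][100:280,360:560,::-1],(400,360),interpolation=cv2.INTER_CUBIC)
b=cv2.resize(f['pixels'][100:280,150:350,::-1],(400,360),interpolation=cv2.INTER_CUBIC)
cv2.imwrite('pics/c7.png',np.hstack([a,b]))
P=cloud(g); m=(P[...,2]>.0)&(P[...,0]>.45)&(P[...,0]<.6)&(P[...,1]<-.32)&(P[...,1]>-.44)
z=P[...,2][m];print('tray contents z max/95/50',np.percentile(z,[100,95,50]).round(4))
f0=load('top0')
d=cv2.absdiff(cv2.cvtColor(f0['pixels'],7),cv2.cvtColor(g['pixels'],7))
# good things: centroids again
gr=cv2.cvtColor(g['pixels'],cv2.COLOR_RGB2GRAY);n,l,s,c=cv2.connectedComponentsWithStats((gr>75).astype(np.uint8))
for i in range(1,n):
    if s[i,4]>=50 and 205<c[i][0]<425 and 112<c[i][1]<265: print(c[i].round(1),(at_z(g,[c[i]],.014)[0]*1000).round(1),s[i,4])
E
```

```text
t 26.95 pos [ 0.5001 -0.1404  0.1534] az 83.84 tilt [-0.0051  0.0015 -1.    ] q [-0.4   0.31 -0.24  1.02 -0.   -0.29] F [0.1 0.3 0.1] w 0.0383
turn 0.0023 shift [-0.052  -0.4934 -0.3892] |mm| 75.7
tray contents z max/95/50 [0.0321 0.0255 0.0063]
[309.3 145.6] [665.9  25.4  14. ] 428
[237.3 156.5] [643.4 180.9  14. ] 412
[347.3 176.6] [596.4 -55.6  14. ] 120
[274.6 189.5] [569.7  99.9  14. ] 116
[249.5 227.1] [488.8 152.7  14. ] 461
```

View pics/c7.png

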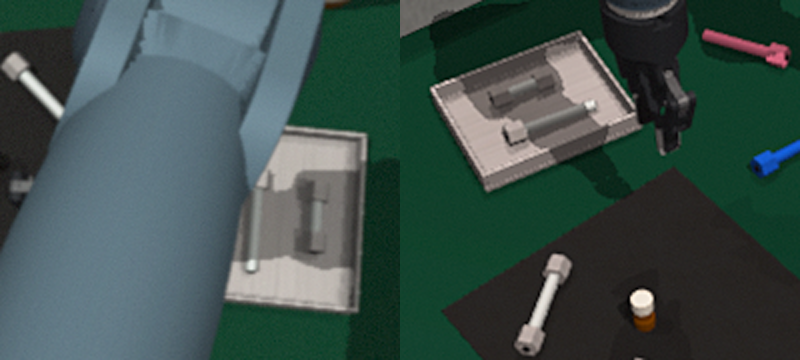

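Both columns lie flat in the tray: in the right half of the picture, the short one is at (522,88) and the bare one at (550,122). The gripper is clear of everything, and no other object has moved by more than about 1–2 mm of measurement noise.

```bash
python3 -c "
from h import *
print(manip.sign_off())"
```

```text
the job is handed in; nothing more can be done
None
```

I put the short column and the column with the missing fitting into the tray and handed the job in at about 27 s of the 62 s allowed. I lowered each one until it touched the tray floor at 5–6 N, then opened the gripper slowly.

**Last checks:**
- **Tray:** the final pictures show both columns lying flat on the tray floor, clear of each other and of the walls. The gripper was empty and touching nothing.
- **Mat:** three of the good columns, the cap and the vial measured within about 2 mm of where they started. The arm hid the fourth good column, near (0.66, −0.13), from the measuring camera. In the last pictures it looks unmoved.
- **Disagreements:**
  - The gripper read about 10 mm on the 12.7 mm tubes, but both lifts held firmly and level.
  - The bare column touched the tray floor about 1 mm lower than I had predicted.

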